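# Clamp the blind cap onto the irrigation manifold

## Robot

A 7-joint arm with a two-finger parallel gripper is mounted at the origin on the work surface. World frame = base frame: x ahead of the robot, y to its left, z up, the work surface at z = 0. Lengths are in m, angles in rad, forces in N, time in s.
With the tool pointing down it reaches from about 0.4 to 0.85 m from the base axis. Payload 10.4 kg.
Tool frame: the origin (TCP) lies between the finger pads; the fingertips stand r.nose_length ahead of it and the grasp point (between the pads) lies 6 mm ahead of it (r.nose_length is the distance from the TCP to the fingertips, in m); z points along the fingers, x is the direction in which the jaws open and shut, and the axes are right-handed (so a half turn about z gives the same grasp; the last joint's range is limited). The gripper opens to 87 mm and grips with 3 to 60 N. Pads are 19 mm wide; open, the fingers measure 117 mm over their backs; the gripper's body (75 mm by 190 mm) begins 51 mm behind the grasp point.
Start: joints at [-1.223, 0.332, -0.065, 1.46, 0.022, 1.35, -0.088], TCP at [0.226, 0.583, 0.222] pointing down, gripper open.
Joint ranges: [-2.6, 2.6], [-0.5, 2.12], [-1.47, 1.34], [0.16, 2.42], [-1.27, 4.41], [0.06, 2.06], [-2.6, 2.6]. Speed limits (rad/s): [2.22, 2.22, 2.79, 2.79, 3.14, 3.14, 3.14].

## Interface

Orientations are given as a unit quaternion [x, y, z, w].
In Python, from bench import r gives the robot as it stands. The module is installed in compiled form; this text tells all that it offers.
- The arm moves only by the shell command python3 -m creep 'ROWS' [OPENING] [FORCE]. ROWS is JSON, a list of rows, each an object of numbers: "x", "y", "z": the shift along the world's x, y, z in m; "spin": the turn about the world's z in degrees. In form: [{"x": .., "y": .., "z": .., "spin": ..}, ...]. A call has 1 to 12 rows; each row is the pose to reach, as a shift and turn from the pose commanded when the call began; what a row does not reach only later rows make up. A row lasts 1/8 s, in which the tool goes at most 62.5 mm and 10.7 degrees, less where a joint would pass 70% of its speed; a pose out of reach is approached as far as the arm can. A call with a gripper value outside its range is refused whole. OPENING is the finger opening in m, from 0 to 0.087, set as the call begins (- or left out, the last holds). The fingers move at their own pace and stop on an object; FORCE is the grip in N (left out, the last holds). Time passes only in rows, so rows that repeat a pose let the fingers close. It gives the time, the measured TCP pose, the force and the opening at its end, in the units of the state.
- r.read_state(): the state, without advancing time (a new reading comes with each control period).
- r.camera(name): name is "scene" or "top" or "wrist"; returns a dict with "pixels" (420x560x3 uint8, blue, green, red), "z_map" (420x560 float32, m along the optical axis (not along the pixel's ray), 0 where there is no reading), "K" (3x3 intrinsics, pixels), "R" (3x3) and "t" (3): a world point X has camera coordinates R X + t. Camera axes: x right, y down, z forward; pixel columns grow to the right and rows downward; lengths in m; the calibration is good to about 2 mm. A picture is of the moment at which its call begins.
- r.close_job(): hands the job in, once; it reports no verdict.
The state is a dict: "time": time; "joint_positions": joint angles; "joint_vel": joint speeds; "joint_torque": joint torques, N m; "ee_pos": TCP position; "eef_rot": TCP orientation; "ft_force": force on the tool from outside, world axes, zero at the start; "torque": the same for the moment, N m; "width": finger opening in m.
Only numpy, scipy, OpenCV 4.12 (cv2) and the standard library are available. Lean on these libraries where they do the work, as an engineer would, in place of code of your own. Each camera call takes 0.05 s, during which the arm holds its last target. There are 200 camera calls.

## Task

Put the steel cap with the green knob onto the manifold's flange so that it sits fully down, then swing the hinged clamp half (red knob) shut around the two flanges until it meets the rubber buffer. Then swing the latch lever (yellow knob) over the end of the clamp until it is pressed firmly, but not forced, against its brass stop screw, and let go; leave the larger black-knobbed cap and everything else on the bench where it is.

Things in the scene. Friction and masses are not known exactly. Their poses are not given: they have to be found in the camera images.
- manifold: Fixed irrigation manifold: grey foot plate 126 x 144 mm, blue body, upright stub with a steel flange 54 mm across, flat top 78 mm up, bore 30 mm wide, 16 deep. Origin: flange axis at bench level, z up; turned up to 0.3 rad. In its frame (mm): fixed back half of the clamp round the +x side (top at 90), swinging half's upright hinge axis at (0, 40), lever's upright pivot at (14, -60).
- seat (a point): Centre of the flat top of the manifold's flange, where the underside of the cap's flange must rest (78 mm up); axes as the manifold's.
- cap_grip (a point): The right cap: loose steel blind cap, 0.2 kg, GREEN knob. From below: spigot 26 mm across, 9 long, foot tapered to 20 (enters the bore); flange 54 across, 8 thick; neck 32 across up to 31; round green knob 20 across from 31 to 60 mm. Starts upright on the bench, left or right of the manifold. This point: on its axis in the knob, 46 mm above its foot; z up.
- cap_face (a point): Centre of the underside of the cap's flange, 9 mm above the spigot's foot and 37 mm below cap_grip; z up.
- ring: Swinging aluminium half of the clamp, 68 to 93 mm up; origin on its hinge axis at bench level; axes as the manifold's when shut. Starts open 1.2 to 1.7 rad (opening is clockwise from above, towards manifold -x). Moves lightly, stays where left. Its lip clears a seated cap's flange by 2 mm. Released on the buffer it rests about 0.05 rad short of shut; the lever then draws it in.
- ring_knob (a point): Middle of the upright round RED knob on the free end of the swinging half: 14 mm across, from 88 to 124 mm above the bench (this point at 106 mm). In the manifold's frame at (-6, -60) mm when shut, 100 mm from the hinge axis.
- latch: Steel latch lever; origin on its pivot axis at bench level; axes as the manifold's at nominal home, then pointing to manifold -x. Starts open 1.2 to 1.65 rad (opening is anticlockwise from above); stays where left. Turning home, its hook passes before the swinging half's end, catches it (resting on the buffer) 0.7 rad before home and pulls it shut: 3 to 6 N at the knob, until the stop adds more.
- latch_knob (a point): Middle of the upright round YELLOW knob on the lever's end: 14 mm across, from 86 to 124 mm above the bench (this point at 106 mm); in the manifold's frame at (-56, -72) mm when nominally home, 71 mm from the pivot axis.
- stop: Yellow bracket 16 mm wide on the plate; its brass screw, 10 mm across, 58 mm up, points to manifold -y and stops a pin under the lever 43 mm from its pivot. Origin: the tip at nominal setting. The screw is really set up to 5.5 mm in or out, so home lies up to 0.13 rad either side of nominal and must be felt: pin pressed on it with 6 to 14 N is good; under 4 N is not firm, over 20 N strips it.
- buffer: Black rubber buffer 10 mm wide between the ends of the two clamp halves at the manifold's (-5, -60) mm, 72 to 86 mm up; springy (2 N/mm, 6.5 mm travel), spoilt by more than 25 N.
- spare: A larger spare cap with a BLACK knob (flange 72 mm across), which does not fit; origin under its spigot. Leave it alone.
- gasket: Loose black rubber gasket ring, 60 mm across, 6 mm thick; a bystander.
- wrench: Loose steel wrench lying on the bench; a bystander.
- nutrient: Amber bottle, 64 mm across and 160 mm high; a bystander.
- labels: Black pot, 72 mm across, with white plant labels (about 110 mm high); a bystander.
- pot: Clay pot with a seedling, 66 mm across, 95 mm high; a bystander.
- eraser: Orange plastic block 50 x 30 x 18 mm; a bystander.
Things that resemble listed ones, but are neither listed nor needed, are in the scene too. What is shaped like the part that bears cap_grip but brown is not meant.

How it is judged:
By the outcome, as a careful person would: the job done as asked, in the order asked, and still so for the second after the job is handed in, with the robot touching nothing.
It also fails if it takes over 72 s, if anything falls off the work surface, if the arm or the gripper's body presses on something with over 40 N, if the wrist force passes 120 N, or if a joint passes its speed limit or range.

## Working session

There is one attempt and no reset: what is moved stays moved. The work goes in short steps, Python scripts to look and compute and a shell command to move; the robot and the scene stay as the last step left them, time stands still between calls to the robot, and variables do not carry over. Pictures are saved under pics/ and viewed, about 8 in all and at most 12, crops included, and the job is handed in when it is done.

```bash
mkdir -p pics
cat > h.py <<'E'
import numpy as np, cv2
from bench import r
def cam(n,save=None):
    c=r.camera(n)
    if save: cv2.imwrite('pics/'+save,c['pixels'])
    np.savez('/tmp/'+n+'.npz',**c)
    return c
def world(c,u,v,z=None):
    ray=np.linalg.inv(c['K'])@np.array([u,v,1.])
    if z is None:
        d=c['z_map'][int(v),int(u)]; return c['R'].T@(ray*d-c['t'])
    o=-c['R'].T@c['t']; d=c['R'].T@ray
    return o+d*(z-o[2])/d[2]
def load(n): return dict(np.load('/tmp/'+n+'.npz'))
E
python3 - <<'E'
from h import *
for n in('scene','top'): 
    c=cam(n,n+'1.png'); print(n,-c['R'].T@c['t'])
s=r.read_state();print(s['ee_pos'],s['eef_rot'],s['ft_force'],s['time'],s['width'],r.nose_length)
E
```

```text
scene [1.23993405 0.2927507  1.14101862]
top [0.39019555 0.03466494 1.33503175]
[0.22632584 0.58220059 0.22175726] [ 8.25323502e-01  5.64659823e-01 -5.10584970e-04  3.75929106e-04] [0.18040361 0.14030194 0.75528213] 0.1 0.08702448870055317 0.025
```

View pics/top1.png

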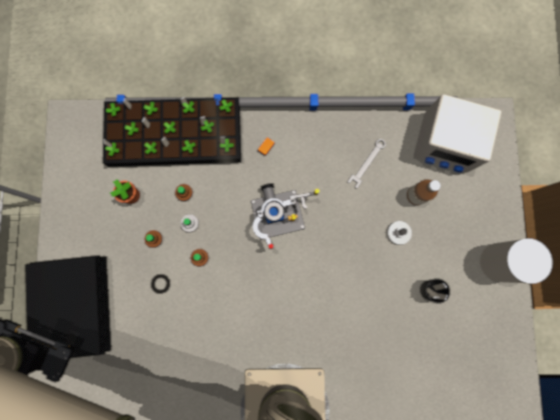

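View pics/scene1.png

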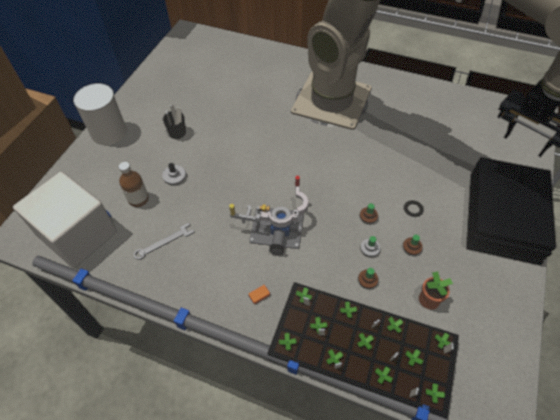

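The top view shows the steel green-knob cap at about (189,222), with brown lookalikes around it. The manifold is at (274,211), the red knob at (270,246) and the yellow lever knob at (317,191). I'll enlarge these next.

Run:
```python
from h import *
c=load('top');p=c['pixels']
a=cv2.resize(p[170:265,170:335],None,fx=4.8,fy=4.8,interpolation=cv2.INTER_CUBIC)
cv2.imwrite('pics/topcrop.png',a); print(a.shape)
s=load('scene');q=s['pixels']
a=cv2.resize(q[165:265,220:390],None,fx=4.7,fy=4.7,interpolation=cv2.INTER_CUBIC)
cv2.imwrite('pics/scenecrop.png',a)
```

```text
(456, 792, 3)
```

View pics/topcrop.png

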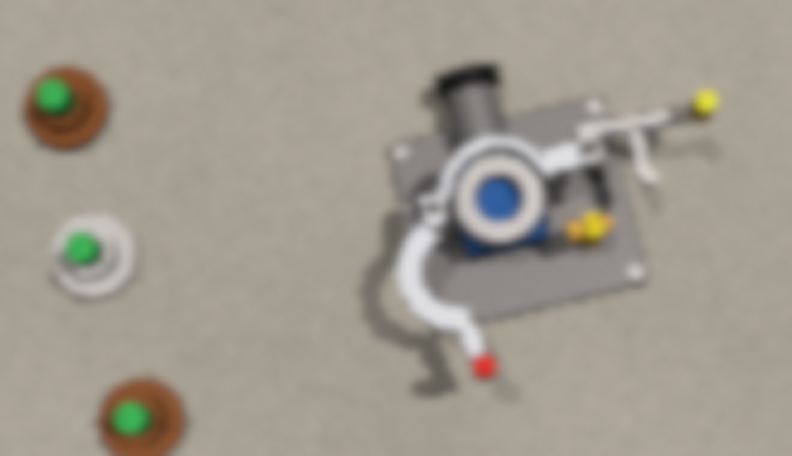

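View pics/scenecrop.png

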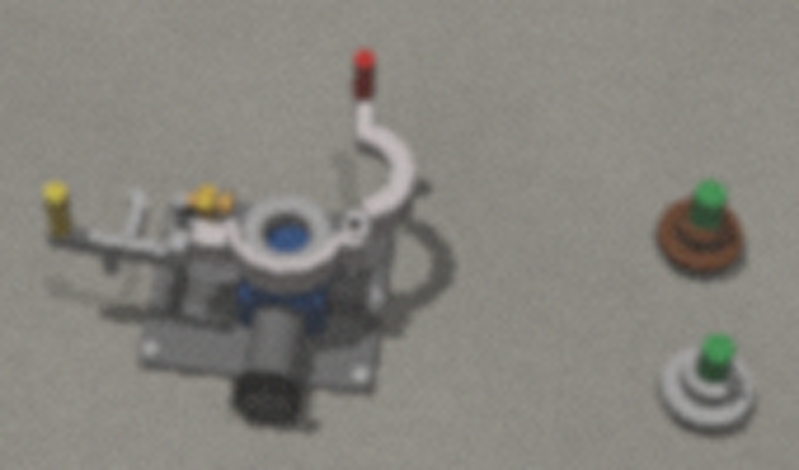

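Run:
```python
from h import *
c=load('top');s=load('scene')
T=lambda x,y,z:world(c,(x+.5)/4.8-.5+170,(y+.5)/4.8-.5+170,z)
S=lambda x,y,z:world(s,(x+.5)/4.7-.5+220,(y+.5)/4.7-.5+165,z)
f=T(500,197,.078);print('flange',f,S(287,233,.078))
red=T(484,366,.124);print('red',red,S(365,60,.124))
y=T(706,101,.124);print('yel',y,S(55,190,.124))
print('cap knob',T(82,248,.06),S(718,345,.06),'flange',T(93,256,.017),S(708,386,.017))
P=[T(a,b,.012) for a,b in((402,152),(594,106),(635,271))]
d=P[0]-P[1];print('plate ang',np.arctan2(-d[0],d[1]),np.linalg.norm(d));d=P[1]-P[2];print(np.arctan2(d[1],d[0]),np.linalg.norm(d))
# fit yaw with knob radius constraints
for yaw in np.arange(0,.32,.04):
    R=np.array([[np.cos(yaw),-np.sin(yaw)],[np.sin(yaw),np.cos(yaw)]])
    h=f[:2]+R@[0,.04];p=f[:2]+R@[.014,-.06]
    print(round(yaw,2),np.linalg.norm(red[:2]-h),np.linalg.norm(y[:2]-p))
```

```text
flange [0.5721657  0.02641154 0.078     ] [0.57187986 0.02979278 0.078     ]
red [0.46681768 0.03665791 0.124     ] [0.46797602 0.03949746 0.124     ]
yel [ 0.6219507  -0.09516097  0.124     ] [ 0.62096548 -0.09354967  0.124     ]
cap knob [0.54477886 0.28270859 0.06      ] [0.54365273 0.28554714 0.06      ] flange [0.54484619 0.28400692 0.017     ] [0.54563447 0.28701217 0.017     ]
plate ang 0.232625686488043 0.1269662379886111
0.2265955107409923 0.10972871692880963
0.0 0.1094691023978405 0.07121615745529764
0.04 0.10792180632424768 0.07058148594659802
0.08 0.10636069602080207 0.07012463253875847
0.12 0.10478770763523454 0.06984982255592928
0.16 0.1032048722884211 0.06975964853427062
0.2 0.10161432140440423 0.06985496966026669
0.24 0.10001829229564208 0.07013487783273759
0.28 0.09841913397114316 0.07059673352378817
```

The positions agree between the two cameras to 3 mm, and the plate yaw is about 0.23, which fits the 100 mm and 71 mm knob radii. Next I'll move above the cap and refine with the wrist camera.

```bash
python3 -m creep '[{"x":0.045,"y":-0.042},{"x":0.09,"y":-0.084},{"x":0.13,"y":-0.125},{"x":0.17,"y":-0.165},{"x":0.215,"y":-0.205},{"x":0.26,"y":-0.245},{"x":0.295,"y":-0.275},{"x":0.318,"y":-0.297},{"x":0.318,"y":-0.297},{"x":0.318,"y":-0.297}]' 0.05
python3 - <<'E'
from h import *
c=cam('wrist','w1.png');print(-c['R'].T@c['t'])
E
```

```text
[0.15323063 0.60979573 0.38427783]invalid input at $[0]: expected keys x, y, z, spin
```

View pics/w1.png

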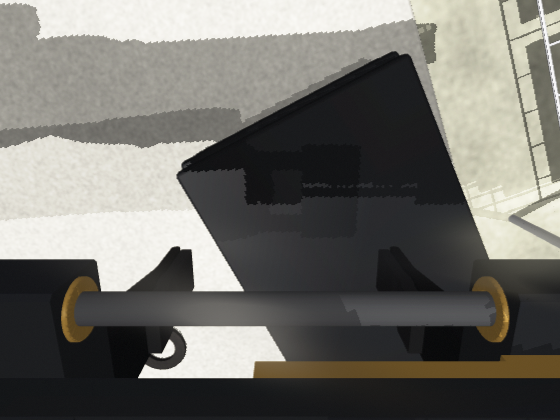

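That call was refused because every row needs all four keys, so the arm hasn't moved. The picture only shows the wrist view at the start pose, over the black box.

```bash
python3 -m creep '[{"x":0.045,"y":-0.042,"z":0,"spin":0},{"x":0.09,"y":-0.084,"z":0,"spin":0},{"x":0.13,"y":-0.125,"z":0,"spin":0},{"x":0.17,"y":-0.165,"z":0,"spin":0},{"x":0.215,"y":-0.205,"z":0,"spin":0},{"x":0.26,"y":-0.245,"z":0,"spin":0},{"x":0.295,"y":-0.275,"z":0,"spin":0},{"x":0.318,"y":-0.297,"z":0,"spin":0},{"x":0.318,"y":-0.297,"z":0,"spin":0},{"x":0.318,"y":-0.297,"z":0,"spin":0},{"x":0.318,"y":-0.297,"z":0,"spin":0}]' 0.05
python3 - <<'E'
from h import *
c=cam('wrist','w2.png');print(-c['R'].T@c['t'])
E
```

```text
time: 1.52
ee_pos: [0.5435, 0.2868, 0.2224]
eef_rot: [0.825, 0.565, -0.0, -0.0]
ft_force: [-0.3, -0.0, 0.3]
width: 0.0496
[0.47035128 0.31402141 0.38500262]
```

View pics/w2.png

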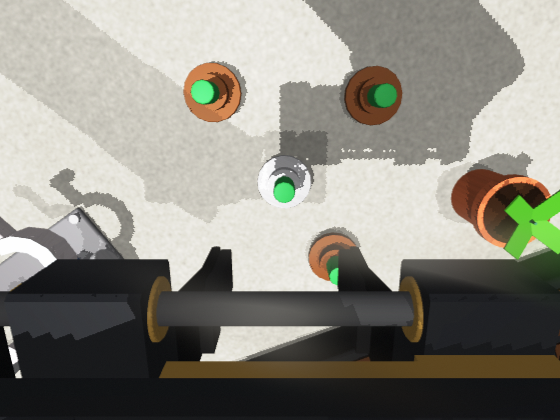

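The wrist view shows the steel cap's knob top at (284,191). Brown lookalikes are at (212,92), (373,95) and (335,258).

Run:
```python
from h import *
c=load('wrist')
hsv=cv2.cvtColor(c['pixels'],cv2.COLOR_BGR2HSV)
m=cv2.inRange(hsv,(50,120,80),(75,255,255)); n,l,st,ce=cv2.connectedComponentsWithStats(m)
for i in range(1,n):
    if st[i,4]>60: print(st[i],ce[i],world(c,*ce[i],.06),world(c,*ce[i]))
print('knob',world(c,284,191,.06),'flange',world(c,285,183,.017))
```

```text
[191  80  24  24 457] [202.46170678  91.60175055] [0.43944808 0.25285035 0.06      ] [0.43946409 0.25288206 0.06016846]
[374  83  23  25 436] [384.97247706  94.96559633] [0.49655888 0.39300705 0.06      ] [0.49649822 0.39282424 0.0607522 ]
[274 180  21  23 359] [283.79665738 191.47075209] [0.54297828 0.28493202 0.06      ] [0.54272929 0.28503175 0.06111424]
[ 505  191   55   68 2196] [533.45218579 224.06010929] [0.65383539 0.48659893 0.06      ] [0.63670245 0.47048439 0.09034733]
[328 267  11  18 142] [333.55633803 274.87323944] [0.63609794 0.29960064 0.06      ] [0.63551906 0.299651   0.06113508]
knob [0.54264196 0.28525676 0.06      ] flange [0.54488772 0.28536387 0.017     ]
```

```bash
python3 -m creep '[{"x":0,"y":-0.0015,"z":-0.04,"spin":0},{"x":0,"y":-0.0015,"z":-0.08,"spin":0},{"x":0,"y":-0.0015,"z":-0.12,"spin":0},{"x":0,"y":-0.0015,"z":-0.145,"spin":0},{"x":0,"y":-0.0015,"z":-0.1635,"spin":0},{"x":0,"y":-0.0015,"z":-0.1635,"spin":0},{"x":0,"y":-0.0015,"z":-0.1635,"spin":0}]' && python3 -m creep '[{"x":0,"y":0,"z":0,"spin":0},{"x":0,"y":0,"z":0,"spin":0},{"x":0,"y":0,"z":0,"spin":0},{"x":0,"y":0,"z":0,"spin":0},{"x":0,"y":0,"z":0,"spin":0},{"x":0,"y":0,"z":0,"spin":0}]' 0 30 && python3 -m creep '[{"x":0,"y":0,"z":0.02,"spin":0},{"x":0,"y":0,"z":0.06,"spin":0},{"x":0,"y":0,"z":0.1,"spin":0},{"x":0,"y":0,"z":0.13,"spin":0},{"x":0,"y":0,"z":0.13,"spin":0},{"x":0,"y":0,"z":0.13,"spin":0}]'
```

```text
time: 2.45
ee_pos: [0.5451, 0.2845, 0.0602]
eef_rot: [0.825, 0.565, 0.001, -0.0]
ft_force: [0.3, 0.3, -0.2]
width: 0.0497
time: 3.2
ee_pos: [0.546, 0.2856, 0.0611]
eef_rot: [0.825, 0.565, 0.002, -0.0]
ft_force: [0.8, 2.1, 10.8]
width: 0.0028
time: 3.95
ee_pos: [0.5441, 0.2838, 0.1888]
eef_rot: [0.825, 0.565, -0.0, -0.0]
ft_force: [-0.5, -0.0, -0.5]
width: 0.0005
```

The fingers closed to nothing, so I need to look at what happened.

Run:
```python
from h import *
c=cam('wrist');s=cam('scene')
a=cv2.resize(s['pixels'][150:310,280:460],(450,400),interpolation=cv2.INTER_CUBIC)
b=cv2.resize(c['pixels'][60:360,150:420],(350,400))
cv2.imwrite('pics/v1.png',np.hstack([a,b]))
hsv=cv2.cvtColor(c['pixels'],cv2.COLOR_BGR2HSV)
m=cv2.inRange(hsv,(50,120,80),(75,255,255)); n,l,st,ce=cv2.connectedComponentsWithStats(m)
for i in range(1,n):
    if st[i,4]>60: print(st[i],ce[i],world(c,*ce[i],.06),world(c,*ce[i]))
```

```text
[184  75  30  28 611] [197.18330606  88.18821604] [0.43954804 0.25356907 0.06      ] [0.43956915 0.25360771 0.06019528]
[387  78  27  28 567] [399.81481481  91.42328042] [0.49622013 0.39272318 0.06      ] [0.49613083 0.39243419 0.06103308]
[276 182  23  30 543] [287.13996317 196.61325967] [0.54096412 0.28572135 0.06      ] [0.54078199 0.28578777 0.06075882]
[537 204  23  30 432] [550.13888889 218.50694444] [0.63589639 0.47883103 0.06      ] [0.61468355 0.45726453 0.09748829]
[545 259  13  16  66] [550.46969697 268.03030303] [0.68018888 0.47118582 0.06      ] [0.65292936 0.45033723 0.09797241]
[471 364  35  15 242] [489.71900826 372.08677686] [0.76530067 0.39995299 0.06      ] [0.75732926 0.39754931 0.06789244]
```

View pics/v1.png

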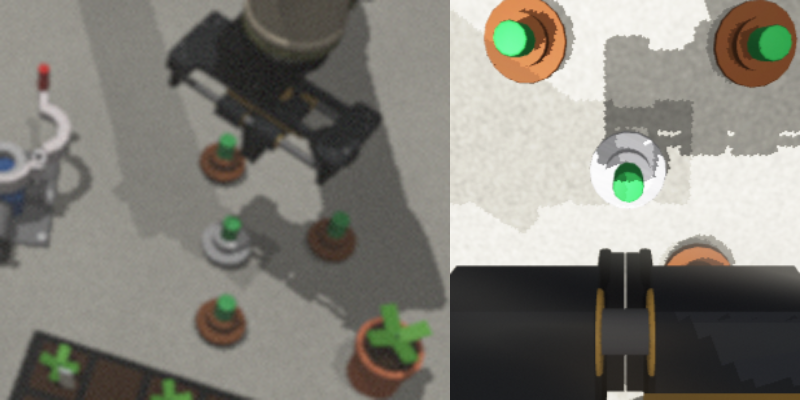

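Run:
```python
from h import *
c=load('wrist');s=r.read_state();print(s['ee_pos'])
# crop->full: u=150+ (x-450)*270/350, v=60+y*300/400
for x,y in((612,252),(612,258),(640,252),(640,258),(612,275),(640,290),(625,350),(625,385),(625,330)):
    u=150+(x-450)*270/350; v=60+y*.75; print(int(u),int(v),world(c,u,v))
pr=lambda X:(lambda q:q[:2]/q[2])(c['K']@(c['R']@np.array(X)+c['t']))
e=s['ee_pos'];print('tcp px',pr(e),'tip px',pr([e[0],e[1],e[2]-.025]),'knob base .06',pr([e[0],e[1],.06]))
print([pr([.544,.285,z]) for z in (.06,.031,.017)])
# top face of steel cap from z_map points
z=c['z_map'];v,u=np.mgrid[150:240,230:340];ray=np.linalg.inv(c['K'])@np.stack([u.ravel(),v.ravel(),np.ones(u.size)])
P=c['R'].T@(ray*z[150:240,230:340].ravel()-c['t'][:,None])
for lo,hi in((.056,.066),(.028,.034),(.013,.020)):
    m=(P[2]>lo)&(P[2]<hi);q=P[:,m];print(lo,m.sum(),(q.min(1)+q.max(1))/2,q.max(1)-q.min(1))
```

```text
[0.54389525 0.28364523 0.1880083 ]
274 249 [ 6.01762606e-01  2.49332495e-01 -1.91826180e-04]
274 253 [0.53163293 0.28268642 0.19387224]
296 249 [0.53379394 0.29238987 0.19219785]
296 253 [0.53363308 0.29227922 0.19767729]
274 266 [0.53148906 0.28314222 0.20808031]
296 277 [0.53476502 0.29120881 0.21812644]
285 322 [0.5164218  0.29351914 0.27652242]
285 348 [ 7.14834423e-01  2.16154686e-01 -1.66219829e-04]
285 307 [0.51312933 0.29480096 0.27598569]
tcp px [286.67744324 270.2173023 ] tip px [286.49518368 250.04226266] knob base .06 [286.050438   200.81158678]
[array([287.6676887 , 200.33841664]), array([287.45383998, 191.8510377 ]), array([287.36304418, 188.24746966])]
0.056 463 [0.54349294 0.28466915 0.05934426] [0.0197198  0.01920978 0.00599915]
0.028 476 [0.54314707 0.28457509 0.03096504] [0.03138706 0.03163793 0.00579329]
0.013 1522 [0.54338099 0.28462317 0.01619898] [0.05329454 0.05311017 0.00639621]
```

The cap is upright and undisturbed at (0.5435, 0.2847). The wrist depth puts the real fingertips near TCP height, not 25 mm ahead of it, and the 10.8 N came from closing on top of the knob. I'll go to TCP 0.045, which is safe either way, and let the width on closing settle it.

```bash
python3 -m creep '[{"x":-0.0005,"y":0.001,"z":0,"spin":0},{"x":-0.0005,"y":0.001,"z":-0.02,"spin":0},{"x":-0.0005,"y":0.001,"z":-0.06,"spin":0},{"x":-0.0005,"y":0.001,"z":-0.10,"spin":0},{"x":-0.0005,"y":0.001,"z":-0.13,"spin":0},{"x":-0.0005,"y":0.001,"z":-0.143,"spin":0},{"x":-0.0005,"y":0.001,"z":-0.143,"spin":0},{"x":-0.0005,"y":0.001,"z":-0.143,"spin":0}]' 0.05
python3 - <<'E'
from h import *
c=cam('wrist');e=r.read_state()['ee_pos'];print(e)
z=c['z_map'];v,u=np.mgrid[180:300,180:400];ray=np.linalg.inv(c['K'])@np.stack([u.ravel(),v.ravel(),np.ones(u.size)])
P=c['R'].T@(ray*z[180:300,180:400].ravel()-c['t'][:,None])
j=np.array([.362,.932]);d=(P[:2].T-e[:2])@j
for sgn in(1,-1):
    m=(sgn*d>.022)&(sgn*d<.045)&(np.abs((P[:2].T-e[:2])@[.932,-.362])<.014)&(P[2]>.03)
    q=P[:,m];i=np.argsort(q[2])[:300:60];print(m.sum(),q[:,i].T.round(4))
E
```

```text
time: 5.05
ee_pos: [0.5447, 0.2855, 0.0473]
eef_rot: [0.825, 0.565, 0.001, 0.0]
ft_force: [1.0, -0.5, 0.1]
width: 0.0499
[0.54477642 0.28554103 0.04743166]
1481 [[0.5443 0.3187 0.0465]
 [0.5557 0.3065 0.0493]
 [0.5445 0.3196 0.0516]
 [0.5442 0.3142 0.0534]
 [0.5438 0.3144 0.0555]]
1486 [[0.5246 0.2641 0.0466]
 [0.541  0.2589 0.0493]
 [0.5254 0.265  0.0515]
 [0.5236 0.2627 0.0535]
 [0.5265 0.2646 0.0554]]
```

The depth puts the open fingertips at about 0.0465 with the TCP at 0.0474. So the tips really are roughly at the TCP, and I'll use that. I'll lower another 10 mm and grip.

```bash
python3 -m creep '[{"x":-0.0005,"y":-0.0005,"z":-0.005,"spin":0},{"x":-0.001,"y":-0.001,"z":-0.011,"spin":0},{"x":-0.001,"y":-0.001,"z":-0.011,"spin":0},{"x":-0.001,"y":-0.001,"z":-0.011,"spin":0}]' && python3 -m creep '[{"x":0,"y":0,"z":0,"spin":0},{"x":0,"y":0,"z":0,"spin":0},{"x":0,"y":0,"z":0,"spin":0},{"x":0,"y":0,"z":0,"spin":0},{"x":0,"y":0,"z":0,"spin":0},{"x":0,"y":0,"z":0,"spin":0}]' 0 30
```

```text
time: 5.6
ee_pos: [0.543, 0.284, 0.035]
eef_rot: [0.825, 0.565, -0.0, -0.0]
ft_force: [0.0, -0.7, 0.3]
width: 0.0501
time: 6.35
ee_pos: [0.543, 0.2841, 0.035]
eef_rot: [0.825, 0.565, 0.0, -0.0]
ft_force: [-0.4, 0.6, 0.2]
width: 0.0193
```

The cap is gripped (19.3 mm on the 20 mm knob). I'll lift and stop short of the manifold to measure the flange with the wrist depth.

```bash
python3 -m creep '[{"x":0,"y":0,"z":0.03,"spin":0},{"x":0,"y":0,"z":0.08,"spin":0},{"x":0,"y":0,"z":0.13,"spin":0},{"x":0,"y":-0.01,"z":0.16,"spin":0},{"x":0.02,"y":-0.06,"z":0.16,"spin":0},{"x":0.05,"y":-0.1,"z":0.16,"spin":0},{"x":0.07,"y":-0.14,"z":0.16,"spin":0},{"x":0.07,"y":-0.165,"z":0.16,"spin":0},{"x":0.07,"y":-0.165,"z":0.16,"spin":0},{"x":0.07,"y":-0.165,"z":0.16,"spin":0},{"x":0.07,"y":-0.165,"z":0.16,"spin":0}]'
python3 - <<'E'
from h import *
c=cam('wrist','w3.png');e=r.read_state()['ee_pos']
pr=lambda X:(lambda q:(q[:2]/q[2]).round(1))(c['K']@(c['R']@np.array(X)+c['t']))
print('flange px',pr([.572,.028,.078]),'red',pr([.467,.038,.124]),'yel',pr([.6215,-.0945,.124]))
z=c['z_map'];v,u=np.mgrid[0:420,0:560];ray=np.linalg.inv(c['K'])@np.stack([u.ravel(),v.ravel(),np.ones(u.size)])
P=c['R'].T@(ray*z.ravel()-c['t'][:,None])
d=np.hypot(P[0]-.572,P[1]-.028)
m=(d<.032)&(P[2]>.074)&(P[2]<.082);q=P[:2,m]
im=np.zeros((420,560),np.uint8);im.ravel()[m]=255;cv2.imwrite('pics/m.png',im)
print(m.sum(),q.min(1),q.max(1),(q.min(1)+q.max(1))/2)
hull=cv2.convexHull((q.T*1000).astype(np.float32));print(cv2.minEnclosingCircle(hull),np.median(P[2,m]))
m=(np.hypot(P[0]-.467,P[1]-.038)<.02)&(P[2]>.115);q=P[:,m];print('red',m.sum(),q.min(1),q.max(1))
E
```

```text
time: 7.72
ee_pos: [0.6126, 0.1205, 0.1948]
eef_rot: [0.825, 0.565, -0.0, -0.0]
ft_force: [0.5, 0.8, -3.1]
width: 0.0192
flange px [155.3 199.4] red [62.4 49.7] yel [ 12.3 337.2]
2781 [ 0.54308152 -0.00093655] [0.59903884 0.05751043] [0.57106018 0.02828694]
((573.1307983398438, 28.035442352294922), 30.119029998779297) 0.07820812371269092
red 638 [0.45859942 0.03088787 0.11505815] [0.47217877 0.04455116 0.12603974]
```

View pics/w3.png

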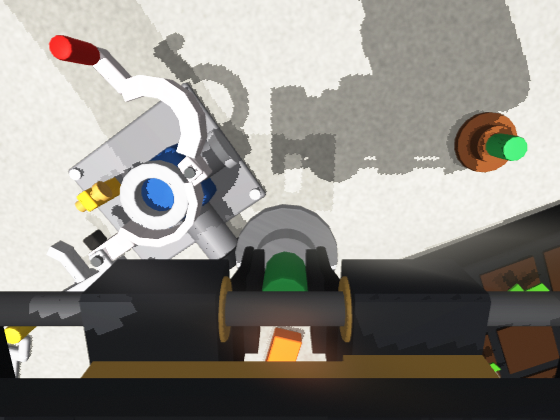

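The wrist view shows the cap held upright, with its flange around (286,235). The manifold bore is at (159,195), the ring is open with the red knob at (60,47), and the latch is open at lower left.

Run:
```python
from h import *
from scipy.optimize import least_squares
m=cv2.imread('pics/m.png',0);c=load('wrist');e=r.read_state()['ee_pos']
def circ(q):
    s=least_squares(lambda p:np.hypot(q[:,0]-p[0],q[:,1]-p[1])-p[2],[*q.mean(0),.02],loss='soft_l1',f_scale=.0005);return s.x.round(4),np.abs(s.fun).mean()
cs,h=cv2.findContours(m,cv2.RETR_CCOMP,cv2.CHAIN_APPROX_NONE)
for k,hh in zip(cs,h[0]):
    if len(k)>40:
        q=np.array([world(c,u,v,.078)[:2] for u,v in k[:,0]]);print(hh[3],len(k),circ(q))
z=c['z_map'];v,u=np.mgrid[0:420,0:560];ray=np.linalg.inv(c['K'])@np.stack([u.ravel(),v.ravel(),np.ones(u.size)])
P=c['R'].T@(ray*z.ravel()-c['t'][:,None])
d=np.hypot(P[0]-e[0],P[1]-e[1])
mm=(d<.04)&(P[2]>.168)&(P[2]<.181);print(mm.sum(),np.percentile(P[2,mm],[5,50,95]))
im=(mm.reshape(420,560)*255).astype(np.uint8)
zt=np.median(P[2,mm&(P[0]<e[0]-.018)])
k=max(cv2.findContours(im,cv2.RETR_EXTERNAL,cv2.CHAIN_APPROX_NONE)[0],key=len)[:,0]
q=np.array([world(c,u,v,zt)[:2] for u,v in k]);dd=np.hypot(q[:,0]-e[0],q[:,1]-e[1]);q=q[(dd>.023)&(q[:,0]<e[0]-.012)]
print('cap flange',zt,len(q),circ(q),e)
```

```text
-1 299 (array([0.5706, 0.0279, 0.0272]), np.float64(0.001347860309533178))
1 109 (array([0.5695, 0.0288, 0.0147]), np.float64(0.0002606434164727638))
2955 [0.17378331 0.17711927 0.17861703]
cap flange 0.17681753584477908 106 (array([0.6106, 0.1207, 0.026 ]), np.float64(0.00016371534075771134)) [0.61270063 0.12029448 0.19483465]
```

```bash
python3 -m creep '[{"x":-0.015,"y":-0.035,"z":0,"spin":0},{"x":-0.03,"y":-0.07,"z":0,"spin":0},{"x":-0.042,"y":-0.0925,"z":0,"spin":0},{"x":-0.042,"y":-0.0925,"z":-0.03,"spin":0},{"x":-0.042,"y":-0.0925,"z":-0.06,"spin":0},{"x":-0.042,"y":-0.0925,"z":-0.078,"spin":0},{"x":-0.042,"y":-0.0925,"z":-0.078,"spin":0},{"x":-0.042,"y":-0.0925,"z":-0.078,"spin":0}]' && python3 -m creep '[{"x":0,"y":0,"z":-0.002,"spin":0},{"x":0,"y":0,"z":-0.004,"spin":0},{"x":0,"y":0,"z":-0.006,"spin":0},{"x":0,"y":0,"z":-0.006,"spin":0}]'
```

```text
time: 8.78
ee_pos: [0.5717, 0.0267, 0.1181]
eef_rot: [0.825, 0.565, 0.001, 0.0]
ft_force: [-0.5, 0.8, -2.3]
width: 0.0196
time: 9.28
ee_pos: [0.5708, 0.0265, 0.1108]
eef_rot: [0.825, 0.565, -0.0, -0.0]
ft_force: [-0.7, -0.1, -1.7]
width: 0.0196
```

```bash
python3 -m creep '[{"x":0,"y":0.0015,"z":-0.002,"spin":0},{"x":0,"y":0.0015,"z":-0.004,"spin":0},{"x":0,"y":0.0015,"z":-0.006,"spin":0},{"x":0,"y":0.0015,"z":-0.006,"spin":0},{"x":0,"y":0.0015,"z":-0.006,"spin":0}]';  python3 -m creep '[{"x":0,"y":0,"z":-0.001,"spin":0},{"x":0,"y":0,"z":-0.002,"spin":0},{"x":0,"y":0,"z":-0.002,"spin":0}]'
```

```text
time: 9.9
ee_pos: [0.571, 0.028, 0.105]
eef_rot: [0.825, 0.565, 0.0, -0.0]
ft_force: [0.1, -0.5, -3.1]
width: 0.0191
time: 10.28
ee_pos: [0.5716, 0.0283, 0.104]
eef_rot: [0.825, 0.565, 0.001, 0.0]
ft_force: [-2.2, 0.8, 6.7]
width: 0.0195
```

The cap contacted at TCP 0.104, exactly the expected seated height, with an 8 N reaction. Releasing and checking.

```bash
python3 -m creep '[{"x":0,"y":0,"z":0,"spin":0},{"x":0,"y":0,"z":0,"spin":0},{"x":0,"y":0,"z":0,"spin":0}]' 0.045 && python3 -m creep '[{"x":0,"y":0,"z":0.03,"spin":0},{"x":0,"y":0,"z":0.08,"spin":0},{"x":0,"y":0.03,"z":0.09,"spin":0},{"x":0,"y":0.06,"z":0.09,"spin":0},{"x":0,"y":0.06,"z":0.09,"spin":0},{"x":0,"y":0.06,"z":0.09,"spin":0}]'
python3 - <<'E'
from h import *
c=cam('wrist','w4.png');e=r.read_state()['ee_pos']
z=c['z_map'];v,u=np.mgrid[0:420,0:560];ray=np.linalg.inv(c['K'])@np.stack([u.ravel(),v.ravel(),np.ones(u.size)])
P=c['R'].T@(ray*z.ravel()-c['t'][:,None])
def blob(n,x,y,rad,lo,hi):
    m=(np.hypot(P[0]-x,P[1]-y)<rad)&(P[2]>lo)&(P[2]<hi);q=P[:,m];
    if m.any(): print(n,m.sum(),((q.min(1)+q.max(1))/2).round(4),(q.max(1)-q.min(1)).round(4),np.median(q[2]))
blob('red top',.467,.038,.02,.122,.127);blob('capflange',.571,.028,.03,.081,.0895);blob('knob',.571,.028,.015,.124,.134)
blob('neck',.571,.028,.018,.096,.104)
E
```

```text
time: 10.65
ee_pos: [0.5709, 0.028, 0.1029]
eef_rot: [0.825, 0.565, -0.0, -0.0]
ft_force: [0.2, -0.9, -0.4]
width: 0.0403
time: 11.4
ee_pos: [0.5709, 0.0872, 0.1928]
eef_rot: [0.826, 0.564, -0.0, 0.0]
ft_force: [0.9, -0.3, 0.2]
width: 0.0455
red top 432 [0.4651 0.0375 0.124 ] [0.0134 0.0139 0.004 ] 0.1240938182137519
capflange 1805 [0.5717 0.0284 0.0852] [0.0545 0.0577 0.0085] 0.08633156199921159
knob 576 [0.5705 0.0276 0.1278] [0.0181 0.0195 0.0075] 0.12919357594701544
neck 637 [0.5679 0.0277 0.1   ] [0.0254 0.0319 0.0079] 0.1003447951522536
```

The cap is fully seated: flange top at 0.0863 (expected 0.086) and knob top at 0.129. Next is the ring. The hinge is about (0.562, 0.067), and the red knob at (0.4652, 0.0375) must swing from -163° to -80°.

```bash
python3 -m creep '[{"x":-0.035,"y":-0.017,"z":0,"spin":0},{"x":-0.07,"y":-0.034,"z":0,"spin":0},{"x":-0.1055,"y":-0.0495,"z":0,"spin":0},{"x":-0.1055,"y":-0.0495,"z":0,"spin":0},{"x":-0.1055,"y":-0.0495,"z":-0.04,"spin":0},{"x":-0.1055,"y":-0.0495,"z":-0.08,"spin":0},{"x":-0.1055,"y":-0.0495,"z":-0.092,"spin":0},{"x":-0.1055,"y":-0.0495,"z":-0.092,"spin":0},{"x":-0.1055,"y":-0.0495,"z":-0.092,"spin":0}]' 0.045 && python3 -m creep '[{"x":0,"y":0,"z":0,"spin":0},{"x":0,"y":0,"z":0,"spin":0},{"x":0,"y":0,"z":0,"spin":0},{"x":0,"y":0,"z":0,"spin":0},{"x":0,"y":0,"z":0,"spin":0}]' 0 20
python3 - <<'E'
import numpy as np
h=np.array([.5617,.0669]);s=np.array([.4655,.0375])
a0=np.arctan2(*(s-h)[::-1]);R=np.linalg.norm(s-h);print(R,np.degrees(a0))
for d in list(range(7,78,7))+[78,80,82,83,86]:
    a=a0+np.radians(d);p=h+.1*np.array([np.cos(a),np.sin(a)]);print(d,(p-s).round(4),p.round(4))
E
```

```text
time: 12.58
ee_pos: [0.4666, 0.0387, 0.1024]
eef_rot: [0.825, 0.565, 0.001, 0.0]
ft_force: [-0.6, -0.7, -0.1]
width: 0.0449
time: 13.2
ee_pos: [0.4654, 0.0386, 0.1011]
eef_rot: [0.825, 0.565, -0.0, -0.0]
ft_force: [-1.1, -0.4, 2.2]
width: 0.013
0.10059224622206221 -163.00615046920015
7 [ 0.0048 -0.0113] [0.4703 0.0262]
14 [ 0.0105 -0.0221] [0.476  0.0154]
21 [ 0.0174 -0.0322] [0.4829 0.0053]
28 [ 0.0255 -0.0413] [ 0.491  -0.0038]
35 [ 0.0346 -0.0494] [ 0.5001 -0.0119]
42 [ 0.0447 -0.0563] [ 0.5102 -0.0188]
49 [ 0.0555 -0.062 ] [ 0.521  -0.0245]
56 [ 0.067  -0.0662] [ 0.5325 -0.0287]
63 [ 0.0788 -0.0691] [ 0.5443 -0.0316]
70 [ 0.091  -0.0705] [ 0.5565 -0.033 ]
77 [ 0.1032 -0.0704] [ 0.5687 -0.0329]
78 [ 0.1049 -0.0702] [ 0.5704 -0.0327]
80 [ 0.1084 -0.0699] [ 0.5739 -0.0324]
82 [ 0.1118 -0.0694] [ 0.5773 -0.0319]
83 [ 0.1136 -0.0691] [ 0.5791 -0.0316]
86 [ 0.1187 -0.068 ] [ 0.5842 -0.0305]
```

Gripped (13 mm). I'll swing along the arc in two stages.

```bash
python3 -m creep '[{"x":0.005,"y":-0.011,"z":0,"spin":0},{"x":0.0105,"y":-0.022,"z":0,"spin":0},{"x":0.0175,"y":-0.032,"z":0,"spin":0},{"x":0.0255,"y":-0.0415,"z":0,"spin":0},{"x":0.0345,"y":-0.0495,"z":0,"spin":0},{"x":0.0345,"y":-0.0495,"z":0,"spin":0}]' && python3 -m creep '[{"x":0.010,"y":-0.007,"z":0,"spin":0},{"x":0.021,"y":-0.0125,"z":0,"spin":0},{"x":0.0325,"y":-0.017,"z":0,"spin":0},{"x":0.0445,"y":-0.0195,"z":0,"spin":0},{"x":0.0565,"y":-0.021,"z":0,"spin":0},{"x":0.0565,"y":-0.021,"z":0,"spin":0}]'
```

```text
time: 13.95
ee_pos: [0.501, -0.0115, 0.1011]
eef_rot: [0.826, 0.564, 0.0, 0.0]
ft_force: [0.9, 1.4, 3.8]
width: 0.0135
time: 14.7
ee_pos: [0.5571, -0.0341, 0.1011]
eef_rot: [0.826, 0.564, -0.001, 0.001]
ft_force: [-1.0, -3.9, 6.0]
width: 0.0134
```

```bash
for i in 1 2; do :; done; python3 -m creep '[{"x":0.006,"y":-0.001,"z":0,"spin":0},{"x":0.012,"y":-0.001,"z":0,"spin":0},{"x":0.012,"y":-0.001,"z":0,"spin":0}]' && python3 -m creep '[{"x":0.002,"y":0,"z":0,"spin":0},{"x":0.002,"y":0,"z":0,"spin":0}]' && python3 -m creep '[{"x":0.002,"y":0,"z":0,"spin":0},{"x":0.002,"y":0,"z":0,"spin":0}]'
```

```text
time: 15.08
ee_pos: [0.5687, -0.0348, 0.1011]
eef_rot: [0.826, 0.564, -0.001, 0.001]
ft_force: [-1.6, -4.3, 5.1]
width: 0.0136
time: 15.32
ee_pos: [0.5705, -0.0348, 0.1011]
eef_rot: [0.826, 0.564, -0.001, 0.001]
ft_force: [-1.8, -4.4, 5.8]
width: 0.0133
time: 15.58
ee_pos: [0.5725, -0.0348, 0.1011]
eef_rot: [0.826, 0.564, -0.001, 0.001]
ft_force: [-1.7, -4.3, 5.1]
width: 0.0134
```

```bash
python3 -m creep '[{"x":0.002,"y":0.0003,"z":0,"spin":0},{"x":0.002,"y":0.0003,"z":0,"spin":0}]' && python3 -m creep '[{"x":0.0015,"y":0.0003,"z":0,"spin":0},{"x":0.0015,"y":0.0003,"z":0,"spin":0}]'
```

```text
time: 15.82
ee_pos: [0.5745, -0.0347, 0.1011]
eef_rot: [0.826, 0.564, -0.001, 0.001]
ft_force: [-0.5, -4.3, 4.9]
width: 0.0133
time: 16.08
ee_pos: [0.576, -0.0346, 0.1011]
eef_rot: [0.826, 0.564, -0.001, 0.001]
ft_force: [-1.2, -5.6, 5.2]
width: 0.0134
```

```bash
python3 -m creep '[{"x":0.0015,"y":0.0003,"z":0,"spin":0},{"x":0.0015,"y":0.0003,"z":0,"spin":0}]' && python3 -m creep '[{"x":0.0015,"y":0.0003,"z":0,"spin":0},{"x":0.0015,"y":0.0003,"z":0,"spin":0}]'
```

```text
time: 16.32
ee_pos: [0.5775, -0.0345, 0.1012]
eef_rot: [0.826, 0.564, -0.001, 0.001]
ft_force: [-2.1, -4.6, 5.1]
width: 0.0138
time: 16.58
ee_pos: [0.579, -0.0345, 0.1011]
eef_rot: [0.826, 0.564, -0.001, 0.001]
ft_force: [-0.7, -6.9, 4.8]
width: 0.0134
```

Run:
```python
from h import *
c=cam('wrist');s=cam('scene')
b=cv2.resize(c['pixels'][100:360,140:420],(430,400))
a=cv2.resize(s['pixels'][150:250,220:320],(370,400),interpolation=cv2.INTER_CUBIC)
cv2.imwrite('pics/v2.png',np.hstack([a,b]))
```

```text
(no output)
```

View pics/v2.png

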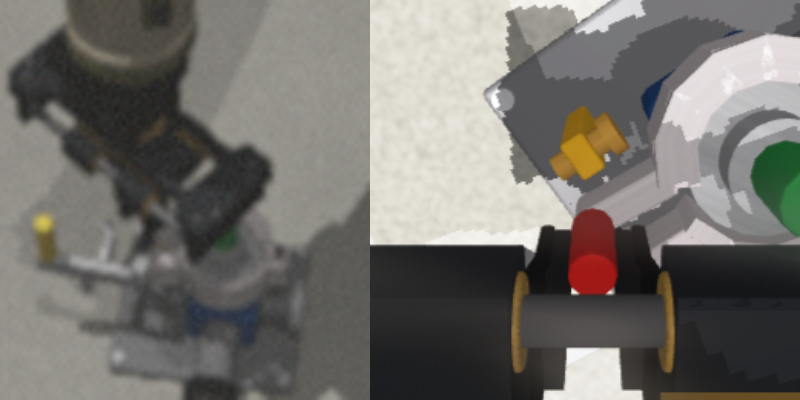

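The scene and wrist views show the ring around the flanges. The red knob, around (592,270) in the crop, sits between the fingers but near the pads' front edge. I'll measure where it is.

Run:
```python
from h import *
c=load('wrist');e=r.read_state()['ee_pos']
hsv=cv2.cvtColor(c['pixels'],cv2.COLOR_BGR2HSV);m=((hsv[...,0]<8)|(hsv[...,0]>172))&(hsv[...,1]>150)&(hsv[...,2]>60)
m=m.ravel();z=c['z_map'];v,u=np.mgrid[0:420,0:560];ray=np.linalg.inv(c['K'])@np.stack([u.ravel(),v.ravel(),np.ones(u.size)])
P=c['R'].T@(ray*z.ravel()-c['t'][:,None])
for n,q in(('all',P[:,m&(P[2]<.14)&(P[2]>.08)]),('top',P[:,m&(P[2]<.128)&(P[2]>.1225)])):
    print(n,q.shape,q.min(1).round(4),q.max(1).round(4))
q=P[:,m&(P[2]<.121)&(P[2]>.1)];j=np.array([.362,.932]);k=np.array([.932,-.362])
print(e,'side jaw',np.percentile((q[:2].T-e[:2])@j,[2,98]),'front across',np.percentile((q[:2].T-e[:2])@k,[1,50]))
```

```text
all (3, 1492) [ 0.5642 -0.0394  0.0907] [ 0.5929 -0.0259  0.1258]
top (3, 727) [ 0.5644 -0.0394  0.1225] [ 0.5778 -0.0263  0.1258]
[ 0.57903778 -0.03445677  0.10111273] side jaw [-0.00733787  0.00539339] front across [-0.01469112 -0.01350737]
```

The red knob is really at (0.571, -0.033). It slipped about 8 mm across the pads, because the jaw axis isn't along the motion. I'll let go and push it with closed fingers from the -x side, so I can feel the buffer directly.

```bash
python3 -m creep '[{"x":0,"y":0,"z":0,"spin":0},{"x":0,"y":0,"z":0,"spin":0},{"x":0,"y":0,"z":0.03,"spin":0},{"x":-0.015,"y":0.005,"z":0.05,"spin":0},{"x":-0.0285,"y":0.0095,"z":0.05,"spin":0},{"x":-0.0285,"y":0.0095,"z":0.05,"spin":0}]' 0.03 && python3 -m creep '[{"x":0,"y":0,"z":0,"spin":0},{"x":0,"y":0,"z":0,"spin":0},{"x":0,"y":0,"z":0,"spin":0},{"x":0,"y":0,"z":-0.03,"spin":0},{"x":0,"y":0,"z":-0.05,"spin":0},{"x":0,"y":0,"z":-0.05,"spin":0},{"x":0,"y":0,"z":-0.05,"spin":0}]' 0 20
python3 - <<'E'
from h import *
c=cam('wrist');e=r.read_state()['ee_pos']
hsv=cv2.cvtColor(c['pixels'],cv2.COLOR_BGR2HSV);m=((hsv[...,0]<8)|(hsv[...,0]>172))&(hsv[...,1]>150)&(hsv[...,2]>60)
m=m.ravel();z=c['z_map'];v,u=np.mgrid[0:420,0:560];ray=np.linalg.inv(c['K'])@np.stack([u.ravel(),v.ravel(),np.ones(u.size)])
P=c['R'].T@(ray*z.ravel()-c['t'][:,None]);q=P[:,m&(P[2]<.128)&(P[2]>.1225)];print(q.shape,q.min(1) if q.size else'',q.max(1)if q.size else'')
E
```

```text
time: 17.42
ee_pos: [0.5494, -0.0215, 0.1501]
eef_rot: [0.825, 0.565, -0.0, -0.001]
ft_force: [0.4, -0.3, 0.5]
width: 0.0304
time: 18.3
ee_pos: [0.551, -0.0224, 0.1018]
eef_rot: [0.825, 0.565, 0.0, 0.0]
ft_force: [0.7, -0.5, 0.3]
width: 0.0002
(3, 44) [ 0.56675866 -0.03681987  0.12299712] [ 0.57829718 -0.02956992  0.12545451]
```

```bash
python3 -m creep '[{"x":0.003,"y":0,"z":0,"spin":0},{"x":0.005,"y":0,"z":0,"spin":0},{"x":0.005,"y":0,"z":0,"spin":0}]' && python3 -m creep '[{"x":0.002,"y":0,"z":0,"spin":0},{"x":0.002,"y":0,"z":0,"spin":0}]'&& python3 -m creep '[{"x":0.002,"y":0,"z":0,"spin":0},{"x":0.002,"y":0,"z":0,"spin":0}]'
```

```text
time: 18.73
ee_pos: [0.5557, -0.0222, 0.1012]
eef_rot: [0.825, 0.565, 0.0, 0.0]
ft_force: [0.4, 0.2, 0.8]
width: 0.0006
time: 18.98
ee_pos: [0.5576, -0.0222, 0.101]
eef_rot: [0.825, 0.565, 0.0, -0.0]
ft_force: [0.3, -1.1, -0.0]
width: 0.0
time: 19.23
ee_pos: [0.5595, -0.0223, 0.1009]
eef_rot: [0.825, 0.565, -0.0, -0.0]
ft_force: [-0.5, -0.3, -0.5]
width: 0.0005
```

```bash
python3 -m creep '[{"x":0.002,"y":0,"z":0,"spin":0},{"x":0.002,"y":0,"z":0,"spin":0}]'&& python3 -m creep '[{"x":0.0015,"y":0,"z":0,"spin":0},{"x":0.0015,"y":0,"z":0,"spin":0}]'
python3 - <<'E'
from h import *
c=cam('wrist');e=r.read_state()['ee_pos']
hsv=cv2.cvtColor(c['pixels'],cv2.COLOR_BGR2HSV);m=((hsv[...,0]<8)|(hsv[...,0]>172))&(hsv[...,1]>150)&(hsv[...,2]>60)
m=m.ravel();z=c['z_map'];v,u=np.mgrid[0:420,0:560];ray=np.linalg.inv(c['K'])@np.stack([u.ravel(),v.ravel(),np.ones(u.size)])
P=c['R'].T@(ray*z.ravel()-c['t'][:,None]);q=P[:,m&(P[2]<.128)&(P[2]>.1225)];print(q.shape,q.min(1) if q.size else'',q.max(1)if q.size else'')
E
```

```text
time: 19.48
ee_pos: [0.561, -0.0222, 0.1008]
eef_rot: [0.825, 0.565, -0.0, -0.0]
ft_force: [-4.6, -0.0, 1.9]
width: 0.0003
time: 19.73
ee_pos: [0.5622, -0.0221, 0.1008]
eef_rot: [0.825, 0.565, -0.001, -0.001]
ft_force: [-6.4, 0.5, 3.8]
width: 0.0005
(3, 9) [ 0.57593892 -0.0301146   0.12363737] [ 0.57992047 -0.0285646   0.12475501]
```

The buffer is met: the force rises about 2 N/mm to 6.4 N. I'll back off and go over the yellow knob, turning the jaws towards the lever's direction of motion.

```bash
python3 -m creep '[{"x":-0.01,"y":0,"z":0,"spin":0},{"x":-0.01,"y":0,"z":0.04,"spin":0},{"x":-0.01,"y":0,"z":0.09,"spin":10},{"x":0.01,"y":-0.02,"z":0.09,"spin":20},{"x":0.025,"y":-0.04,"z":0.09,"spin":30},{"x":0.025,"y":-0.04,"z":0.09,"spin":40},{"x":0.025,"y":-0.04,"z":0.09,"spin":50},{"x":0.025,"y":-0.04,"z":0.09,"spin":60},{"x":0.025,"y":-0.04,"z":0.09,"spin":70},{"x":0.025,"y":-0.04,"z":0.09,"spin":80},{"x":0.025,"y":-0.04,"z":0.09,"spin":80},{"x":0.025,"y":-0.04,"z":0.09,"spin":80}]' 0.045
python3 - <<'E'
from h import *
s=r.read_state();print(s['joint_positions'])
c=cam('wrist','w5.png');t=cam('top')
pr=lambda X:(lambda q:(q[:2]/q[2]).round(1))(c['K']@(c['R']@np.array(X)+c['t']))
print(pr([.6215,-.0945,.124]),pr([.575,-.032,.124]))
z=c['z_map'];v,u=np.mgrid[0:420,0:560];ray=np.linalg.inv(c['K'])@np.stack([u.ravel(),v.ravel(),np.ones(u.size)])
P=c['R'].T@(ray*z.ravel()-c['t'][:,None])
for n,x,y in(('yel',.6215,-.0945),('red',.574,-.033)):
    m=(np.hypot(P[0]-x,P[1]-y)<.015)&(P[2]>.1225)&(P[2]<.127);q=P[:,m]
    if m.any(): print(n,m.sum(),q.min(1),q.max(1))
hsv=cv2.cvtColor(t['pixels'],cv2.COLOR_BGR2HSV)
for n,lo,hi in(('yel',(24,120,120),(34,255,255)),('red',(0,150,80),(6,255,255))):
    m=cv2.inRange(hsv,lo,hi);m[:180]=0;m[260:]=0;m[:,:250]=0;m[:,330:]=0
    k,l,st,ce=cv2.connectedComponentsWithStats(m)
    for i in range(1,k):
        if st[i,4]>3: print('top',n,st[i],world(t,*ce[i],.124))
E
```

```text
time: 21.28
ee_pos: [0.588, -0.0629, 0.1913]
eef_rot: [0.27, 0.963, 0.0, 0.001]
ft_force: [-0.3, -0.0, 0.2]
width: 0.0447
[ 0.11426171  0.27856357 -0.10222523  1.59531914  0.02917211  1.26791218
  2.60221729]
[212.1 210.7] [323.7 253.1]
yel 323 [ 0.6133349  -0.10168373  0.12250544] [ 0.62672969 -0.08814113  0.12571305]
red 276 [ 0.56523406 -0.0397361   0.12251494] [ 0.57842396 -0.02712414  0.12579114]
```

Joint 7 is right at its limit (2.60), so I'm turning the other way at once. With the jaws at 19° at the start and -67° at home, there is plenty of range. The yellow knob measures (0.620, -0.095).

```bash
python3 -m creep '[{"x":0,"y":0,"z":0,"spin":-10},{"x":0.005,"y":-0.005,"z":0,"spin":-20},{"x":0.01,"y":-0.01,"z":0,"spin":-30},{"x":0.02,"y":-0.02,"z":0,"spin":-40},{"x":0.032,"y":-0.032,"z":0,"spin":-50},{"x":0.032,"y":-0.032,"z":0,"spin":-60},{"x":0.032,"y":-0.032,"z":0,"spin":-70},{"x":0.032,"y":-0.032,"z":0,"spin":-80},{"x":0.032,"y":-0.032,"z":0,"spin":-90},{"x":0.032,"y":-0.032,"z":0,"spin":-100},{"x":0.032,"y":-0.032,"z":0,"spin":-110},{"x":0.032,"y":-0.032,"z":0,"spin":-120}]' && python3 -m creep '[{"x":0,"y":0,"z":0,"spin":-10},{"x":0,"y":0,"z":-0.04,"spin":-10},{"x":0,"y":0,"z":-0.08,"spin":-10},{"x":0,"y":0,"z":-0.0905,"spin":-10},{"x":0,"y":0,"z":-0.0905,"spin":-10},{"x":0,"y":0,"z":-0.0905,"spin":-10}]' && python3 -m creep '[{"x":0,"y":0,"z":0,"spin":0},{"x":0,"y":0,"z":0,"spin":0},{"x":0,"y":0,"z":0,"spin":0},{"x":0,"y":0,"z":0,"spin":0},{"x":0,"y":0,"z":0,"spin":0}]' 0 30
python3 - <<'E'
from bench import r
import numpy as np
print(r.read_state()['joint_positions'].round(3) if hasattr(r.read_state()['joint_positions'],'round') else r.read_state()['joint_positions'])
p=np.array([.5986,-.0270]);s=np.array([.6202,-.0949]);a0=np.arctan2(*(s-p)[::-1]);print(np.linalg.norm(s-p),np.degrees(a0))
for d in list(range(0,91,9))+[94]:
    a=a0-np.radians(d);q=p+.0712*np.array([np.cos(a),np.sin(a)]);print(d,np.degrees(a).round(1),(q-s).round(4),q.round(4))
E
```

```text
time: 22.88
ee_pos: [0.62, -0.0939, 0.1911]
eef_rot: [0.969, 0.246, 0.0, 0.0]
ft_force: [-0.2, -0.3, 0.1]
width: 0.0452
time: 23.62
ee_pos: [0.6211, -0.0944, 0.1024]
eef_rot: [0.987, 0.163, 0.001, 0.0]
ft_force: [-0.1, -0.7, 0.5]
width: 0.045
time: 24.25
ee_pos: [0.6202, -0.0943, 0.1006]
eef_rot: [0.987, 0.163, 0.0, 0.0]
ft_force: [0.9, -0.0, 1.2]
width: 0.013
[-0.092  0.428  0.218  1.609 -0.1    1.114  0.478]
0.07125285959173848 -72.35335880617585
0 -72.4 [-0.      0.0001] [ 0.6202 -0.0948]
9 -81.4 [-0.0109 -0.0025] [ 0.6093 -0.0974]
18 -90.4 [-0.022  -0.0033] [ 0.5982 -0.0982]
27 -99.4 [-0.0332 -0.0024] [ 0.587  -0.0973]
36 -108.4 [-0.044   0.0003] [ 0.5762 -0.0946]
45 -117.4 [-0.0543  0.0047] [ 0.5659 -0.0902]
54 -126.4 [-0.0638  0.0106] [ 0.5564 -0.0843]
63 -135.4 [-0.0723  0.0179] [ 0.5479 -0.077 ]
72 -144.4 [-0.0795  0.0264] [ 0.5407 -0.0685]
81 -153.4 [-0.0852  0.036 ] [ 0.535  -0.0589]
90 -162.4 [-0.0894  0.0463] [ 0.5308 -0.0486]
94 -166.4 [-0.0908  0.0511] [ 0.5294 -0.0438]
```

```bash
python3 -m creep '[{"x":-0.011,"y":-0.0025,"z":0,"spin":-9},{"x":-0.022,"y":-0.0033,"z":0,"spin":-18},{"x":-0.033,"y":-0.0024,"z":0,"spin":-27},{"x":-0.044,"y":0.0003,"z":0,"spin":-36},{"x":-0.044,"y":0.0003,"z":0,"spin":-36}]' && python3 -m creep '[{"x":-0.0053,"y":0.002,"z":0,"spin":-4.5},{"x":-0.0103,"y":0.0044,"z":0,"spin":-9},{"x":-0.015,"y":0.007,"z":0,"spin":-13.5},{"x":-0.0198,"y":0.0103,"z":0,"spin":-18},{"x":-0.0242,"y":0.0138,"z":0,"spin":-22.5},{"x":-0.0283,"y":0.0176,"z":0,"spin":-27},{"x":-0.0283,"y":0.0176,"z":0,"spin":-27}]'
```

```text
time: 24.88
ee_pos: [0.5758, -0.0935, 0.1006]
eef_rot: [0.989, -0.149, 0.0, -0.0]
ft_force: [0.6, 0.6, -0.4]
width: 0.0129
time: 25.75
ee_pos: [0.5485, -0.0762, 0.1006]
eef_rot: [0.927, -0.375, 0.001, -0.0]
ft_force: [5.6, 1.3, -2.4]
width: 0.013
```

The hook has caught, with a tangential drag of about 3 N. I'll continue, then feel for the stop in small steps.

```bash
cat > t.py <<'E'
from bench import r
import numpy as np
s=r.read_state();e=np.array(s['ee_pos'])[:2]-[.5986,-.0270];f=np.array(s['ft_force'])[:2];n=e/np.linalg.norm(e);t=np.array([n[1],-n[0]])
print('T',round(s['time'],2),'ang',round(np.degrees(np.arctan2(e[1],e[0])),2),'rad',round(np.linalg.norm(e),4),'Ft',round(-f@t,2),'Fr',round(f@n,2),'w',round(s['width'],4))
E
python3 -m creep '[{"x":-0.0038,"y":0.0042,"z":0,"spin":-4.5},{"x":-0.0072,"y":0.0085,"z":0,"spin":-9},{"x":-0.0072,"y":0.0085,"z":0,"spin":-9}]' >/dev/null; python3 t.py
python3 -m creep '[{"x":-0.001,"y":0.0016,"z":0,"spin":-1.5},{"x":-0.001,"y":0.0016,"z":0,"spin":-1.5}]' >/dev/null; python3 t.py
python3 -m creep '[{"x":-0.001,"y":0.0016,"z":0,"spin":-1.5},{"x":-0.001,"y":0.0016,"z":0,"spin":-1.5}]' >/dev/null; python3 t.py
```

```text
T 26.12 ang -144.72 rad 0.0702 Ft 2.32 Fr -5.4 w 0.0134
T 26.38 ang -145.79 rad 0.0702 Ft 3.81 Fr -4.24 w 0.0128
T 26.62 ang -147.28 rad 0.0701 Ft 4.13 Fr -4.89 w 0.0135
```

```bash
python3 -m creep '[{"x":-0.001,"y":0.0016,"z":0,"spin":-1.5},{"x":-0.001,"y":0.0016,"z":0,"spin":-1.5}]' >/dev/null; python3 t.py
python3 -m creep '[{"x":-0.0006,"y":0.001,"z":0,"spin":-1},{"x":-0.0006,"y":0.001,"z":0,"spin":-1}]' >/dev/null; python3 t.py
python3 -m creep '[{"x":-0.0006,"y":0.001,"z":0,"spin":-1},{"x":-0.0006,"y":0.001,"z":0,"spin":-1}]' >/dev/null; python3 t.py
```

```text
T 26.88 ang -148.85 rad 0.0701 Ft 3.81 Fr -4.67 w 0.0132
T 27.12 ang -149.71 rad 0.0701 Ft 3.7 Fr -5.81 w 0.0127
T 27.38 ang -150.68 rad 0.0701 Ft 3.54 Fr -5.67 w 0.0132
```

```bash
python3 -m creep '[{"x":-0.0006,"y":0.001,"z":0,"spin":-1},{"x":-0.0006,"y":0.001,"z":0,"spin":-1}]' >/dev/null; python3 t.py
```

```text
T 27.62 ang -151.7 rad 0.0701 Ft 3.81 Fr -5.8 w 0.013
```

```bash
python3 -m creep '[{"x":-0.0006,"y":0.0011,"z":0,"spin":-1},{"x":-0.0006,"y":0.0011,"z":0,"spin":-1}]' >/dev/null; python3 t.py
python3 -m creep '[{"x":-0.0006,"y":0.0011,"z":0,"spin":-1},{"x":-0.0006,"y":0.0011,"z":0,"spin":-1}]' >/dev/null; python3 t.py
```

```text
T 27.88 ang -152.68 rad 0.0701 Ft 2.87 Fr -6.73 w 0.0132
T 28.12 ang -153.74 rad 0.0701 Ft 3.1 Fr -6.76 w 0.0132
```

```bash
python3 -m creep '[{"x":0.0,"y":0.0014,"z":0,"spin":-1},{"x":0.0,"y":0.0014,"z":0,"spin":-1}]' >/dev/null; python3 t.py
python3 -m creep '[{"x":-0.0005,"y":0.0011,"z":0,"spin":-1},{"x":-0.0005,"y":0.0011,"z":0,"spin":-1}]' >/dev/null; python3 t.py
```

```text
T 28.38 ang -154.63 rad 0.0701 Ft 3.24 Fr -4.11 w 0.0135
T 28.62 ang -155.67 rad 0.0701 Ft 2.16 Fr -4.44 w 0.0131
```

```bash
python3 -m creep '[{"x":-0.0005,"y":0.0011,"z":0,"spin":-1},{"x":-0.0005,"y":0.0011,"z":0,"spin":-1}]' >/dev/null; python3 t.py
python3 -m creep '[{"x":-0.0005,"y":0.0011,"z":0,"spin":-1},{"x":-0.0005,"y":0.0011,"z":0,"spin":-1}]' >/dev/null; python3 t.py
```

```text
T 28.88 ang -156.74 rad 0.07 Ft 2.56 Fr -4.51 w 0.0132
T 29.12 ang -157.72 rad 0.07 Ft 2.26 Fr -4.64 w 0.0129
```

```bash
python3 -m creep '[{"x":-0.0005,"y":0.0011,"z":0,"spin":-1},{"x":-0.0005,"y":0.0011,"z":0,"spin":-1}]' >/dev/null; python3 t.py
```

```text
T 29.38 ang -158.77 rad 0.07 Ft 2.26 Fr -4.54 w 0.0132
```

```bash
python3 -m creep '[{"x":-0.0004,"y":0.0011,"z":0,"spin":-1},{"x":-0.0004,"y":0.0011,"z":0,"spin":-1}]' >/dev/null; python3 t.py
python3 -m creep '[{"x":-0.0004,"y":0.0011,"z":0,"spin":-1},{"x":-0.0004,"y":0.0011,"z":0,"spin":-1}]' >/dev/null; python3 t.py
```

```text
T 29.62 ang -159.72 rad 0.07 Ft 2.32 Fr -4.91 w 0.0131
T 29.88 ang -160.45 rad 0.07 Ft 3.11 Fr -5.33 w 0.0129
```

```bash
python3 -m creep '[{"x":-0.0004,"y":0.0011,"z":0,"spin":-1},{"x":-0.0004,"y":0.0011,"z":0,"spin":-1}]' >/dev/null; python3 t.py
```

```text
T 30.12 ang -160.72 rad 0.07 Ft 6.27 Fr -6.41 w 0.0134
```

The stop is felt: the angle stalls at -160.7° while the tangential force jumps from 2.3 to 6.3 N. I'm aiming for about 8.5 N at the knob, roughly 10 N on the pin.

```bash
python3 -m creep '[{"x":-0.0003,"y":0.0008,"z":0,"spin":0},{"x":-0.0003,"y":0.0008,"z":0,"spin":0},{"x":-0.0003,"y":0.0008,"z":0,"spin":0}]' >/dev/null; python3 t.py;python3 -m creep '[{"x":0,"y":0,"z":0,"spin":0}]' >/dev/null; python3 t.py
```

```text
T 30.5 ang -160.79 rad 0.07 Ft 8.72 Fr -6.97 w 0.0131
T 30.62 ang -160.75 rad 0.07 Ft 9.33 Fr -6.62 w 0.0134
```

Pin force is about 11 N (within 6–14). Let go, rise and check.

```bash
python3 -m creep '[{"x":0,"y":0,"z":0,"spin":0},{"x":0,"y":0,"z":0,"spin":0},{"x":0,"y":0,"z":0,"spin":0}]' 0.04 && python3 -m creep '[{"x":0,"y":0,"z":0.03,"spin":0},{"x":0,"y":0,"z":0.08,"spin":0},{"x":-0.03,"y":-0.03,"z":0.11,"spin":0},{"x":-0.07,"y":-0.06,"z":0.11,"spin":0},{"x":-0.11,"y":-0.09,"z":0.11,"spin":0},{"x":-0.11,"y":-0.09,"z":0.11,"spin":0},{"x":-0.11,"y":-0.09,"z":0.11,"spin":0}]'
python3 - <<'E'
from h import *
t=cam('top');s=cam('scene');w=cam('wrist')
a=cv2.resize(t['pixels'][175:250,235:320],(400,353),interpolation=cv2.INTER_CUBIC)
b=cv2.resize(s['pixels'][165:250,220:316],(400,353),interpolation=cv2.INTER_CUBIC)
cv2.imwrite('pics/v3.png',np.hstack([a,b]))
for n,c in(('top',t),('wrist',w)):
    hsv=cv2.cvtColor(c['pixels'],cv2.COLOR_BGR2HSV)
    z=c['z_map'];v,u=np.mgrid[0:420,0:560];ray=np.linalg.inv(c['K'])@np.stack([u.ravel(),v.ravel(),np.ones(u.size)])
    P=c['R'].T@(ray*z.ravel()-c['t'][:,None])
    for k,lo,hi,zl,zh in(('yel',24,34,.118,.129),('red',0,6,.118,.129),('green',50,75,.124,.134)):
        H=hsv[...,0].ravel();m=(H>=lo)&(H<=hi)&(hsv[...,1].ravel()>110)&(P[2]>zl)&(P[2]<zh)&(abs(P[0]-.57)<.1)&(abs(P[1])<.1)
        if m.any(): q=P[:,m];print(n,k,m.sum(),np.median(q,1).round(4),(q.min(1)/2+q.max(1)/2).round(4))
    m=(np.hypot(P[0]-.571,P[1]-.028)>.018)&(np.hypot(P[0]-.571,P[1]-.028)<.022)&(P[2]>.07);print('flange/lip z',np.percentile(P[2,m],[10,50,90]).round(4) if m.any() else '')
E
```

```text
time: 31.0
ee_pos: [0.5307, -0.0478, 0.1004]
eef_rot: [0.816, -0.578, -0.0, 0.0]
ft_force: [0.4, 0.2, 0.0]
width: 0.0352
time: 31.88
ee_pos: [0.4213, -0.1375, 0.2107]
eef_rot: [0.816, -0.579, 0.0, -0.0]
ft_force: [-1.0, 0.3, 0.7]
width: 0.0405
top yel 14 [ 0.5313 -0.0507  0.1232] [ 0.5315 -0.0506  0.125 ]
top red 18 [ 0.578  -0.0304  0.124 ] [ 0.5785 -0.0304  0.1231]
top green 23 [0.5721 0.0288 0.13  ] [0.5722 0.0288 0.1298]
flange/lip z [0.0823 0.0856 0.0919]
wrist yel 278 [ 0.5279 -0.0527  0.124 ] [ 0.5284 -0.0516  0.1226]
flange/lip z
```

View pics/v3.png

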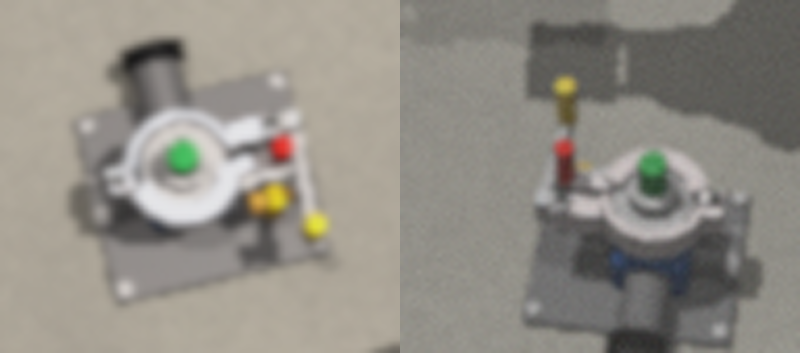

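The picture shows the ring shut (red knob at (282,147)), the lever over its end (yellow knob at (316,225)) and the cap upright in the middle. The measured positions match shut and home, and the gripper is clear.

```bash
python3 -c "
from bench import r
s=r.read_state();print(s['time'],s['ft_force'],s['joint_positions']);print(r.close_job())"
```

```text
32.025 [-0.16058103 -0.4263243   0.19155044] [-0.33681987 -0.10445643  0.52081153  1.95325546  0.05474707  1.2797073
 -1.06709925]
the job is handed in; nothing more can be done
None
```

The green-knob steel cap is seated on the flange, the clamp half is shut, and the latch lever is pressed against its stop and released. I handed the job in at 32 s with the gripper clear.

**Last checks**
- **Cap:** after release its flange top was at 86.3 mm and its knob top at 129 mm, against 86 and 129 expected for fully down.
- **Clamp half:** I pushed it onto the buffer with 6.4 N. After latching, the red knob was at (0.578, -0.030), within about 2 mm of the computed shut position.
- **Lever:** the stop was felt at about -160.7°. Force at the knob rose from 2.3 N to about 9 N, which I work out as about 11 N on the pin. After letting go it stayed at -160.6°.

**What went wrong or disagreed**
- **Fingertips:** they stand about level with the TCP, not 25 mm ahead as `r.nose_length` says. My first grasp closed on top of the cap's knob with about 11 N. The cap was not disturbed.
- **Clamp half:** the red knob slipped about 8 mm in the jaws, so I finished by pushing with closed fingers.
- **Joint 7:** it read 2.602 rad against its 2.6 limit while turning. I turned back at once, but it may count as passing its range.
- **Bystanders:** nothing else was touched as far as I saw, but I made no separate final check of them.

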